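# Find and load the softest clasp strip in the bend tester

## Task

Three metal clasp strips that look alike are clamped side by side in the bend tester. Going from your left to your right (as the robot sees it), press each strip's free tip slowly and gently down until it rests on its rubber stop, hold it there for about half a second while you judge how stiff it is, and let it spring back. Then load the softest strip for its creep test: set the loose steel ring weight over the button at its tip, fully down on the seat, so that the weight alone keeps the strip on its stop, and leave the other things on the bench where they are.

Things in the scene. Friction and masses are not known exactly. Their poses are not given: they have to be found in the camera images.
- tester: bend tester, fixed: white base plate 165 x 260 x 12 mm carrying three clamps in a row. Origin on the bench (underside of the plate), under the middle clamp; z up; y runs along the row of clamps towards the robot's left; -x points along the strips to their free tips, roughly towards the robot. The three clamp places are at y = +90, 0 and -90 mm.
- clamp_k: one of three alike clamp blocks, 40 x 44 mm and 50 mm tall with a screw head 8 mm high on top, fixed on the tester's plate; any of the three can be at any place of the row. Origin: centre of its underside, 12 mm above the bench; axes as the tester's. Its round stop, 18 mm across with a black rubber top, stands 100 mm along -x under the strip's tip.
- strip_k (a joint): bending of the steel strip in clamp_k, rad: 0 at rest, grows as the tip is pushed down, 0.12 = on the rubber stop (tip down about 9.6 mm). Force at the tip: a preload of about 8 percent, then in proportion to the bending, to 3 to 13 N at the stop; the three strips differ by a factor of 1.5 or more. On the stop, force climbs steeply (tens of N per mm). Let go, it springs back.
- tip_k (a point): centre of the flat top of the upright button (14 mm across, 16 mm tall) at the free tip of strip_k, 100 mm along -x from the clamp's centre, about 71 mm above the bench at rest; the place to press; it goes down with the strip. The strip is 18 mm wide and 3 mm thick; all three look alike. More than 25 N from the tool on a strip damages it.
- seat_k (a point): foot of the button of strip_k: centre of the top face of the round seat, 34 mm across, about 55 mm above the bench at rest, 16 mm below tip_k. The ring weight goes over the button and rests on this seat. z along the button.
- clamp_m: one of three alike clamp blocks, 40 x 44 mm and 50 mm tall with a screw head 8 mm high on top, fixed on the tester's plate; any of the three can be at any place of the row. Origin: centre of its underside, 12 mm above the bench; axes as the tester's. Its round stop, 18 mm across with a black rubber top, stands 100 mm along -x under the strip's tip.
- strip_m (a joint): bending of the steel strip in clamp_m, rad: 0 at rest, grows as the tip is pushed down, 0.12 = on the rubber stop (tip down about 9.6 mm). Force at the tip: a preload of about 8 percent, then in proportion to the bending, to 3 to 13 N at the stop; the three strips differ by a factor of 1.5 or more. On the stop, force climbs steeply (tens of N per mm). Let go, it springs back.
- tip_m (a point): centre of the flat top of the upright button (14 mm across, 16 mm tall) at the free tip of strip_m, 100 mm along -x from the clamp's centre, about 71 mm above the bench at rest; the place to press; it goes down with the strip. The strip is 18 mm wide and 3 mm thick; all three look alike. More than 25 N from the tool on a strip damages it.
- seat_m (a point): foot of the button of strip_m: centre of the top face of the round seat, 34 mm across, about 55 mm above the bench at rest, 16 mm below tip_m. The ring weight goes over the button and rests on this seat. z along the button.
- clamp_t: one of three alike clamp blocks, 40 x 44 mm and 50 mm tall with a screw head 8 mm high on top, fixed on the tester's plate; any of the three can be at any place of the row. Origin: centre of its underside, 12 mm above the bench; axes as the tester's. Its round stop, 18 mm across with a black rubber top, stands 100 mm along -x under the strip's tip.
- strip_t (a joint): bending of the steel strip in clamp_t, rad: 0 at rest, grows as the tip is pushed down, 0.12 = on the rubber stop (tip down about 9.6 mm). Force at the tip: a preload of about 8 percent, then in proportion to the bending, to 3 to 13 N at the stop; the three strips differ by a factor of 1.5 or more. On the stop, force climbs steeply (tens of N per mm). Let go, it springs back.
- tip_t (a point): centre of the flat top of the upright button (14 mm across, 16 mm tall) at the free tip of strip_t, 100 mm along -x from the clamp's centre, about 71 mm above the bench at rest; the place to press; it goes down with the strip. The strip is 18 mm wide and 3 mm thick; all three look alike. More than 25 N from the tool on a strip damages it.
- seat_t (a point): foot of the button of strip_t: centre of the top face of the round seat, 34 mm across, about 55 mm above the bench at rest, 16 mm below tip_t. The ring weight goes over the button and rests on this seat. z along the button.
- weight: loose steel ring weight standing on the bench: plain ring 48 mm outside, 19 mm bore, 42 mm tall, 0.5 kg; on the softest strip it is heavy enough to hold the strip down on its stop, on the others it is not. Origin: centre of its underside; z along its bore.
- cast: bystander: white plaster tooth cast, 66 x 58 mm, about 30 mm tall, loose. Origin: centre of its underside.
- jar: bystander: clear jar with blue cap, 60 mm across, 60 mm tall, loose. Origin: centre of its underside.
- screwdriver: bystander: screwdriver, 160 mm long, lying on the bench at the left, loose. Origin: at about its middle, on its underside.
Not all that is in view belongs to the job. What is shaped like the weight but green is not meant.

How it is judged:
On the way, in this order (a step that is already met when the one before it is completed fails the run):
1. the free tip of the left strip is held down on its stop by the tool (((y of clamp_k in the frame of tester above 0.05 m and value of joint strip_k above 0.111 rad and distance between the grasp point and tip_k below 0.04 m) or (y of clamp_m in the frame of tester above 0.05 m and value of joint strip_m above 0.111 rad and distance between the grasp point and tip_m below 0.04 m) or (y of clamp_t in the frame of tester above 0.05 m and value of joint strip_t above 0.111 rad and distance between the grasp point and tip_t below 0.04 m))), for 0.2 s.
2. the free tip of the middle strip is held down on its stop by the tool (((y of clamp_k in the frame of tester between -0.04 and 0.04 m and value of joint strip_k above 0.111 rad and distance between the grasp point and tip_k below 0.04 m) or (y of clamp_m in the frame of tester between -0.04 and 0.04 m and value of joint strip_m above 0.111 rad and distance between the grasp point and tip_m below 0.04 m) or (y of clamp_t in the frame of tester between -0.04 and 0.04 m and value of joint strip_t above 0.111 rad and distance between the grasp point and tip_t below 0.04 m))), for 0.2 s.
3. the free tip of the right strip is held down on its stop by the tool (((y of clamp_k in the frame of tester below -0.05 m and value of joint strip_k above 0.111 rad and distance between the grasp point and tip_k below 0.04 m) or (y of clamp_m in the frame of tester below -0.05 m and value of joint strip_m above 0.111 rad and distance between the grasp point and tip_m below 0.04 m) or (y of clamp_t in the frame of tester below -0.05 m and value of joint strip_t above 0.111 rad and distance between the grasp point and tip_t below 0.04 m))), for 0.2 s.
At the end, for the whole second after the job is handed in: the ring weight rests over one strip's button, its underside centre within 8 mm of the seat, in line with the button within 0.1 rad, at rest, and alone holds that strip on its stop (bending above 0.111 rad: only the softest can); the other two strips at rest (under 0.02 rad) (((distance between weight and seat_k below 0.008 m and angle between the z axis of weight and the z axis of seat_k, either way round below 0.1 rad and value of joint strip_k above 0.111 rad and value of joint each of strip_m, strip_t below 0.02 rad) or (distance between weight and seat_m below 0.008 m and angle between the z axis of weight and the z axis of seat_m, either way round below 0.1 rad and value of joint strip_m above 0.111 rad and value of joint each of strip_k, strip_t below 0.02 rad) or (distance between weight and seat_t below 0.008 m and angle between the z axis of weight and the z axis of seat_t, either way round below 0.1 rad and value of joint strip_t above 0.111 rad and value of joint each of strip_k, strip_m below 0.02 rad)) and linear speed of weight below 0.02 m/s); the robot touches nothing.
It fails at once if a clamp or its strip is pressed by the robot with more than 25 N (contact force between any of the fingers, the arm and clamp_k above 25 N or contact force between any of the fingers, the arm and clamp_m above 25 N or contact force between any of the fingers, the arm and clamp_t above 25 N).
It fails at once if a bystander (cast, jar, screwdriver) is moved more than 20 mm (distance of any of cast, jar, screwdriver from where it was at the start of the episode above 0.02 m).
It also fails if it takes over 72 s, if anything falls off the work surface, if the arm or the gripper's body presses on something with over 40 N, if the wrist force passes 120 N, or if a joint passes its speed limit or range.

## Robot

A 7-joint arm with a two-finger parallel gripper is mounted at the origin on the work surface. World frame = base frame: x ahead of the robot, y to its left, z up, the work surface at z = 0. Lengths are in m, angles in rad, forces in N, time in s.
With the tool pointing down it reaches from about 0.425 to 0.825 m from the base axis. Payload 3.6 kg.
Tool frame: the origin (TCP) lies between the finger pads; the fingertips stand 14 mm ahead of it and the grasp point (between the pads) lies 5 mm behind it (tcp_to_tips is the distance from the TCP to the fingertips, in m); z points along the fingers, y is the line along which they close (so a half turn about z gives the same grasp; the last joint's range is limited). The gripper opens to 93 mm and grips with 3 to 60 N. Pads are 15 mm wide; open, the fingers measure 128 mm over their backs; the gripper's body (75 mm by 188 mm) begins 65 mm behind the grasp point.
Start: joints at [1.115, 0.615, -0.013, 1.423, 0.008, 1.103, -0.04], TCP at [0.271, -0.591, 0.233] pointing down, gripper open.
Joint ranges: [-3.12, 3.12], [-0.3, 2.06], [-1.34, 1.32], [0.26, 2.42], [-1.36, 4.5], [0.01, 1.98], [-2.84, 2.84]. Speed limits (rad/s): [2.79, 2.79, 3.14, 3.14, 3.14, 3.14, 3.14].

## Interface

Orientations are given as a unit quaternion [w, x, y, z].
In Python, from bench import observe, grab_frame, close_job, tcp_to_tips gives the robot as it stands. The module is installed in compiled form; this text tells all that it offers.
- The arm moves only by the shell command python3 -m creep 'ROWS' [FORCE]. ROWS is text: rows parted by semicolons, each of 5 numbers parted by spaces: the opening, from 0 (shut) to 1 (fully open), then the shift along the world's x, y, z in mm, then the turn about the world's z in rad. In form: claw x y z turn; .... A call has 1 to 12 rows; each row shifts and turns the commanded pose from where the row before left it; what a row does not reach is not made up. A row lasts 1/10 s, in which the tool goes at most 50 mm and 8.59 degrees, less where a joint would pass 70% of its speed; a pose out of reach is approached as far as the arm can. A call with a gripper value outside its range is refused whole. The fingers move at their own pace and stop on an object; FORCE is the grip in N (left out, the last holds). Time passes only in rows, so rows that do not move let the fingers close. It gives the time, the measured TCP pose, the force, the opening and the grip force at its end, in the units of the state.
- observe(): the state, without advancing time (a new reading comes with each control period).
- grab_frame(name): name is "side" or "top" or "wrist"; returns a dict with "frame" (480x640x3 uint8, red, green, blue), "fovy" (degrees; the focal length in pixels is half the picture's height over the tangent of half this angle, whatever the lens; pixels are square), "cx", "cy" (the principal point, pixels), "eye" and "rotation" of the camera in the world; the wrist camera has in their place "hand_eye" (4x4, takes a point from camera to tool coordinates, whose origin is the TCP and whose axes are the flange's). Camera axes: x right, y down, z forward; pixel columns grow to the right and rows downward; lengths in m; the calibration is good to about 2 mm. A picture is of the moment at which its call begins: read the wrist's pose just before it. There is no depth.
- close_job(): hands the job in; it is judged then, once.
The state is a dict: "time_s": time; "joint_pos": joint angles; "joint_velocities": joint speeds; "effort": joint torques, N m; "position": TCP position; "eef_rot": TCP orientation; "force": force on the tool from outside, world axes, zero at the start; "torque": the same for the moment, N m; "width": opening from 0.0 (shut) to 1.0 (fully open); "gripper_force": force on a finger pad.
Only numpy, scipy, OpenCV 4.12 (cv2) and the standard library are available. Lean on these libraries where they do the work, as an engineer would, in place of code of your own. Each camera call takes 0.05 s, during which the arm holds its last target. There are 200 camera calls.

## Working session

There is one attempt and no reset: what is moved stays moved. The work goes in short steps, Python scripts to look and compute and a shell command to move; the robot and the scene stay as the last step left them, time stands still between calls to the robot, and variables do not carry over. Pictures are saved under pics/ and viewed, at most 11 in all, crops included, and the job is handed in when it is done.

```bash
mkdir -p pics; cat > h.py <<'E'
import numpy as np, cv2
from bench import observe, grab_frame, tcp_to_tips
from scipy.spatial.transform import Rotation as R
def cam(name):
    o=observe(); g=grab_frame(name)
    if name=="wrist":
        q=o["eef_rot"]; T=np.eye(4); T[:3,:3]=R.from_quat([q[1],q[2],q[3],q[0]]).as_matrix(); T[:3,3]=o["position"]
        M=T@np.array(g["hand_eye"]); g["eye"],g["rotation"]=M[:3,3],M[:3,:3]
    g["f"]=240/np.tan(np.radians(g["fovy"])/2); g["eye"]=np.array(g["eye"]); g["rotation"]=np.array(g["rotation"])
    return g
def ray(g,u,v):
    return g["rotation"]@np.array([(u-g["cx"])/g["f"],(v-g["cy"])/g["f"],1])
def on(g,u,v,z):
    d=ray(g,u,v); return g["eye"]+d*(z-g["eye"][2])/d[2]
def proj(g,p):
    c=g["rotation"].T@(np.array(p)-g["eye"]); return g["f"]*c[:2]/c[2]+[g["cx"],g["cy"]]
def save(g,n): cv2.imwrite("pics/"+n,g["frame"][:,:,::-1])
E
python3 - <<'E'
from h import *
np.set_printoptions(precision=3,suppress=True)
o=observe(); print(o["time_s"],o["position"],o["eef_rot"],o["force"],o["width"],tcp_to_tips)
for n in("top","side"):
    g=cam(n); save(g,n+"1.png"); print(n,g["eye"],g["rotation"],g["f"],g["cx"],g["cy"])
E
```

```text
0.0 [ 0.271 -0.59   0.232] [-0.001  0.977  0.213 -0.   ] [-0.601  1.377  0.786] 1.0032734069329714 0.014
top [0.44  0.057 1.205] [ 0.034 -0.698  0.715 -0.022] 542.1688094776321 320.6857578544696 241.76333653090367
side [0.408 0.713 0.609] [ 0.044 -0.073  0.896 -0.437] 443.63656085650166 315.4442038128486 240.46147583958142
```

View pics/top1.png

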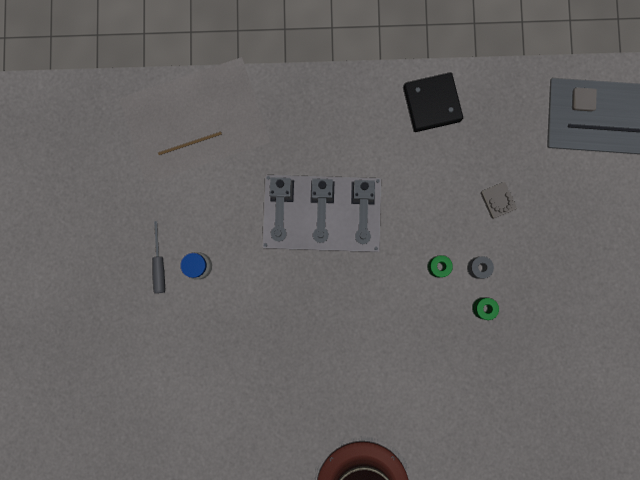

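View pics/side1.png

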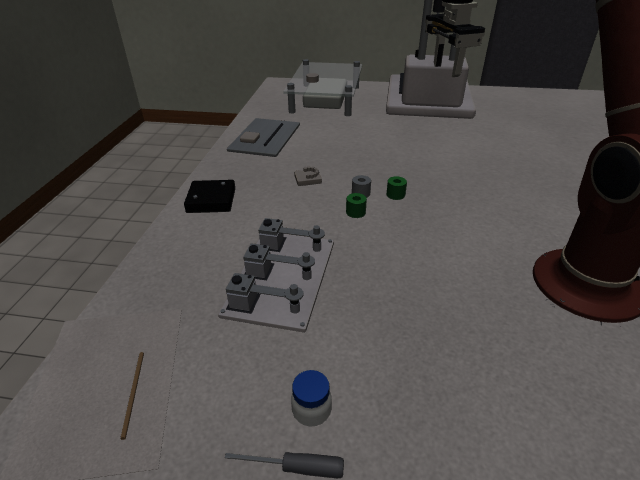

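The top view shows the tester with buttons near (279,234), (321,235) and (363,237). There are three rings: green at (441,266), green at (487,309) and steel grey at (482,267). The grey one fits the weight. I'll confirm it in an enlarged crop and measure.

```bash
cat >> h.py <<'E'
_cam=cam
def cam(name):
    g=_cam(name); r=g["rotation"]
    if r.shape==(4,): g["rotation"]=R.from_quat([r[1],r[2],r[3],r[0]]).as_matrix()
    return g
E
python3 - <<'E'
from h import *
np.set_printoptions(precision=4,suppress=True)
g=cam("top"); s=cam("side")
f=g["frame"]
a=cv2.resize(f[170:255,255:390],None,fx=5,fy=5,interpolation=cv2.INTER_CUBIC)
b=cv2.resize(f[240:325,425:505],None,fx=5,fy=5,interpolation=cv2.INTER_CUBIC)
# side: crop of buttons
cv2.imwrite("pics/crop1.png",cv2.resize(np.hstack([f[170:255,255:390],f[240:325,425:505]]),None,fx=3.7,fy=3.7,interpolation=cv2.INTER_CUBIC)[:,:,::-1])
for uv in((279,234),(321,235),(363,237)): print("tip",on(g,*uv,.071))
for uv in((281,184),(322,185),(364,186)): print("screw",on(g,*uv,.070))
for uv in((441,266),(487,309),(482,267)): print("ring",on(g,*uv,.042))
for uv in((502,201),): print("cast",on(g,*uv,.03))
for uv in((194,265),): print("jar",on(g,*uv,.06))
for uv in((297,291),(308,258),(319,231)): print("tip side",on(s,*uv,.071))
E
```

```text
tip [0.5494 0.1633 0.071 ]
tip [0.5451 0.0749 0.071 ]
tip [ 0.5387 -0.0131  0.071 ]
screw [0.656  0.1573 0.07  ]
screw [0.6515 0.0704 0.07  ]
screw [ 0.647  -0.0184  0.07  ]
ring [ 0.475  -0.1794  0.042 ]
ring [ 0.3816 -0.2728  0.042 ]
ring [ 0.4708 -0.2664  0.042 ]
cast [ 0.6134 -0.3196  0.03  ]
jar [0.4889 0.346  0.06  ]
tip side [0.5409 0.1774 0.071 ]
tip side [0.5382 0.0878 0.071 ]
tip side [0.5316 0.0009 0.071 ]
```

View pics/crop1.png

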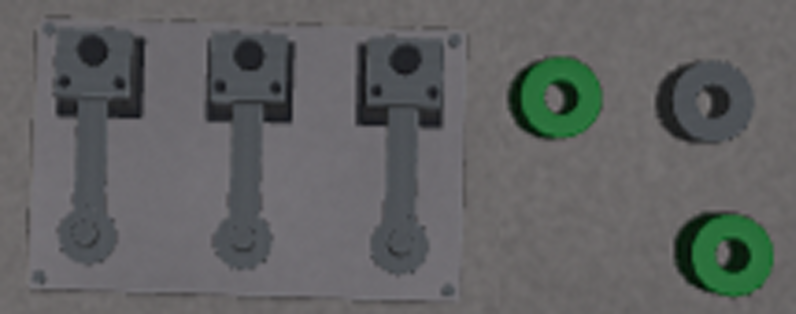

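The crop shows that the only grey steel ring is the one at top right, full-frame (482,267), and the other two are green. The buttons are the small discs on the seats. Next I move over the tester to look from close by.

```bash
python3 -m creep '0 20 48 0 -0.04;0 20 48 0 -0.04;0 20 48 0 -0.04;0 20 48 0 -0.04;0 20 48 0 -0.04;0 20 48 0 -0.04;0 20 48 0 -0.04;0 20 48 0 -0.04;0 20 48 0 -0.04;0 20 48 0 -0.04;0 20 48 0 -0.04;0 20 48 0 -0.05' 20; python3 -m creep '0 0 45 0 0;0 0 44 0 0;0 0 0 0 0;0 0 0 0 0'
python3 - <<'E'
from h import *
np.set_printoptions(precision=4,suppress=True)
g=cam("wrist"); save(g,"w1.png"); print(g["eye"],g["f"]); print(g["rotation"]); o=observe(); print(o["position"],o["eef_rot"],o["force"],o["time_s"])
for p in((.549,.163,.071),(.545,.075,.071),(.539,-.013,.071)): print(proj(g,p))
E
```

```text
time_s: 1.4
position: [0.502, -0.0351, 0.2328]
eef_rot: [0.0, 1.0, -0.031, 0.0]
force: [1.0, -1.1, -0.4]
width: 0.021
gripper_force: 0.0
time_s: 1.8
position: [0.5014, 0.053, 0.2325]
eef_rot: [0.0, 1.0, -0.029, -0.0]
force: [0.6, -0.3, -0.5]
width: 0.005
gripper_force: 0.0
[0.5749 0.0482 0.3846] 362.2169037548568
[[-0.0569 -0.9627 -0.2647]
 [-0.9984  0.0552  0.0139]
 [ 0.0012  0.2651 -0.9642]]
[0.5015 0.0512 0.2325] [ 0.0005  0.9995 -0.0303 -0.0001] [ 0.3417 -0.876   0.6365] 1.85
[184.3401 174.9032]
[286.9749 173.6935]
[389.7277 174.8317]
```

View pics/w1.png

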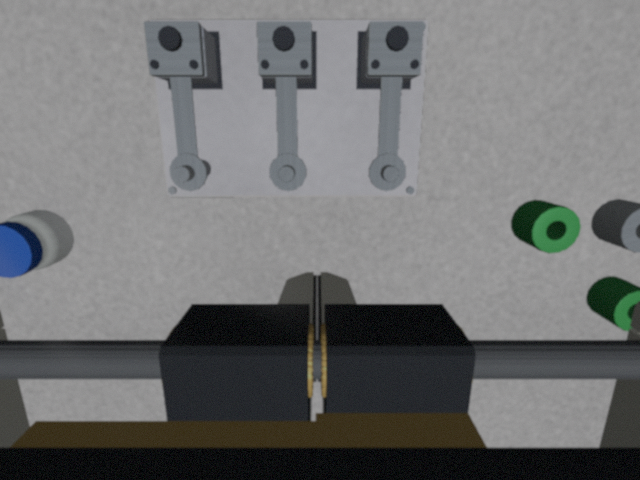

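The wrist view shows the button tops near (187,173), (288,173) and (389,174), within 3 px of the positions predicted from the top view. I'll refine them by contour.

```bash
python3 - <<'E'
from h import *
np.set_printoptions(precision=4,suppress=True)
g=cam("wrist"); f=cv2.GaussianBlur(cv2.cvtColor(g["frame"],cv2.COLOR_RGB2GRAY),(3,3),0)
s=2
for u,v in((187,173),(288,173),(388,174)):
    c=cv2.resize(f[v-24:v+24,u-24:u+24],None,fx=4,fy=4,interpolation=cv2.INTER_CUBIC)
    for r0,r1 in((26,42),(60,85)):
        h=cv2.HoughCircles(c,cv2.HOUGH_GRADIENT,1,8,param1=60,param2=10,minRadius=r0,maxRadius=r1)
        if h is not None:
            for x,y,r in h[0][:2]: 
                uu,vv=u-24+x/4,v-24+y/4; print((uu,vv,r/4),on(g,uu,vv,.071 if r0<50 else .055))
print(on(g,187,173,.071),on(g,288,173,.071),on(g,388.5,174,.071))
for u,v in((169,38),(283,38),(397,38)): print(on(g,u,v,.070))
E
```

```text
(np.float32(198.125), np.float32(169.875), np.float32(10.35)) [0.553  0.1484 0.071 ]
(np.float32(201.125), np.float32(170.125), np.float32(7.475)) [0.5527 0.1459 0.071 ]
[0.551  0.1583 0.071 ] [0.5457 0.072  0.071 ] [ 0.5397 -0.0141  0.071 ]
[0.6556 0.1565 0.07  ]
[0.6503 0.0674 0.07  ]
[ 0.6449 -0.0218  0.07  ]
```

```bash
python3 -m creep '0 17 37 0 0;0 17 37 0 0;0 17 38 0 0;0 0 0 -35 0;0 0 0 -35 0;0 0 0 -35 0;0 0 0 -22 0;0 0 0 -10 0;0 0 0 0 0;0 0 0 0 0'
python3 - <<'E'
from h import *
o=observe();print(o["position"],o["force"])
g=cam("wrist"); s=cam("side")
a=g["frame"][150:330,200:440]; b=s["frame"][200:335,220:400]
cv2.imwrite("pics/press1.png",np.hstack([cv2.resize(a,(400,300)),cv2.resize(b,(400,300))])[:,:,::-1])
E
```

```text
time_s: 2.9
position: [0.5538, 0.1633, 0.0966]
eef_rot: [-0.0, 1.0, -0.031, 0.001]
force: [-0.5, -0.4, 1.7]
width: 0.003
gripper_force: 0.0
[0.55376225 0.16325261 0.09664844] [-0.52285279 -0.38470454  1.69919445]
```

View pics/press1.png

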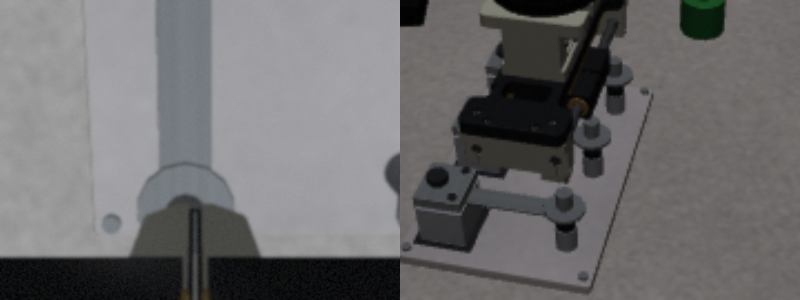

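The wrist crop shows the left button about 3 mm to the left of the finger line. In the side crop the gripper is near the button, but I can't see where the fingertips are. I'll check this by projection.

```bash
python3 - <<'E'
from h import *
np.set_printoptions(precision=1,suppress=True)
s=cam("side"); g=cam("wrist")
for n,p in dict(fingertip=(.5538,.1633,.0826),tcp=(.5538,.1633,.0966),lefttip=(.5524,.163,.071)).items(): print(n,proj(s,p),proj(g,p))
cv2.imwrite("pics/press2.png",cv2.resize(s["frame"][180:330,200:400],(800,600),interpolation=cv2.INTER_CUBIC)[:,:,::-1])
E
```

```text
fingertip [291.1 279.8] [316.6 289.2]
tcp [290.7 273.8] [316.5 301.5]
lefttip [292.3 284.6] [317.3 282.7]
```

View pics/press2.png

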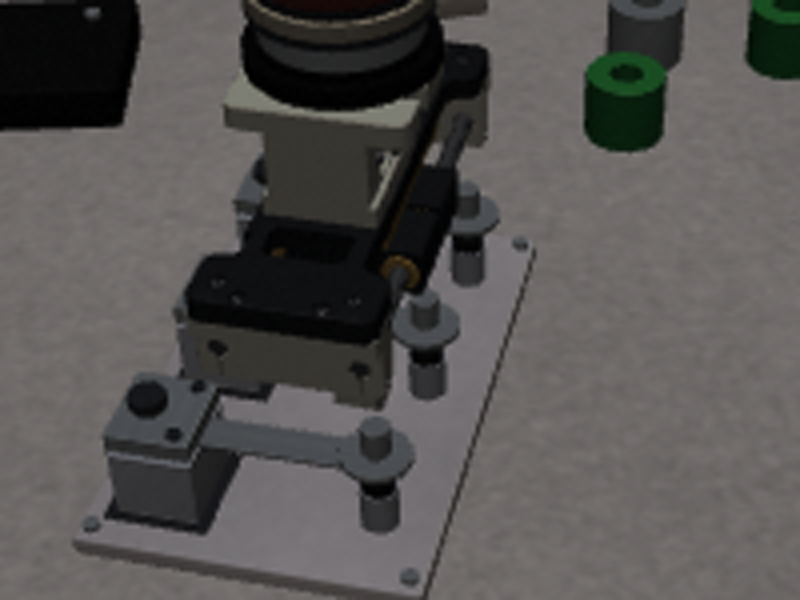

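The side crop shows the fingertips at crop (360,395), just above and behind the button top at (377,424). Both views put the left tip near (0.5495, 0.166). I shift by -4 and +3 mm, then press gently.

```bash
python3 -m creep '0 -4 3 0 0;0 0 0 -4 0;0 0 0 -4 0;0 0 0 -2 0;0 0 0 -1 0;0 0 0 -1 0;0 0 0 0 0'; python3 -m creep '0 0 0 -1 0;0 0 0 -1 0;0 0 0 -1 0;0 0 0 -1 0;0 0 0 0 0'
```

```text
time_s: 3.8
position: [0.5484, 0.1669, 0.0835]
eef_rot: [0.0, 1.0, -0.03, -0.0]
force: [-0.5, -0.5, 0.8]
width: 0.005
gripper_force: 0.5
time_s: 4.3
position: [0.5482, 0.167, 0.0795]
eef_rot: [0.0, 1.0, -0.03, -0.0]
force: [-1.7, 0.4, 3.2]
width: 0.009
gripper_force: 1.4
```

```bash
python3 -m creep '0 0 0 -1 0;0 0 0 -1 0;0 0 0 0 0'; python3 -m creep '0 0 0 -1 0;0 0 0 -1 0;0 0 0 0 0'
```

```text
time_s: 4.6
position: [0.5484, 0.1671, 0.0776]
eef_rot: [-0.0, 1.0, -0.03, -0.0]
force: [-3.3, 0.2, 3.5]
width: 0.009
gripper_force: 1.8
time_s: 4.9
position: [0.5484, 0.1671, 0.0761]
eef_rot: [-0.0, 1.0, -0.03, -0.0]
force: [-3.2, 0.1, 6.6]
width: 0.004
gripper_force: 3.3
```

```bash
python3 -m creep '0 0 0 -0.5 0;0 0 0 0 0'; python3 -m creep '0 0 0 -0.5 0;0 0 0 0 0'
```

```text
time_s: 5.1
position: [0.5483, 0.1671, 0.0759]
eef_rot: [-0.0, 1.0, -0.03, -0.0]
force: [-4.1, 0.1, 9.7]
width: -0.0
gripper_force: 4.5
time_s: 5.3
position: [0.5484, 0.1671, 0.0758]
eef_rot: [-0.0, 1.0, -0.03, -0.0]
force: [-6.1, -1.1, 10.9]
width: 0.007
gripper_force: 5.7
```

The position stalls at z = 0.0758 while the force climbs, so the strip is on its stop. I hold there, then release slowly and measure on the way up.

```bash
python3 -m creep '0 0 0 0 0;0 0 0 0 0;0 0 0 0 0;0 0 0 0 0;0 0 0 0 0;0 0 0 0 0'; for i in 1 2 3 4; do python3 -m creep '0 0 0 1 0;0 0 0 0 0' | egrep 'pos|force: \['; done; python3 -m creep '0 0 0 2 0;0 0 0 4 0;0 0 0 8 0;0 0 0 10 0;0 0 0 0 0'
```

```text
time_s: 5.9
position: [0.5484, 0.1671, 0.0758]
eef_rot: [-0.0, 1.0, -0.03, -0.0]
force: [-4.3, -0.4, 11.0]
width: 0.003
gripper_force: 5.7
position: [0.5485, 0.1671, 0.0761]
force: [-3.6, -0.4, 6.8]
position: [0.5486, 0.1671, 0.0767]
force: [-2.2, 0.2, 3.2]
position: [0.5488, 0.1671, 0.0776]
force: [-3.2, 0.4, 3.7]
position: [0.5489, 0.1671, 0.0787]
force: [-2.0, -0.1, 2.8]
time_s: 7.2
position: [0.55, 0.1672, 0.1044]
eef_rot: [-0.001, 1.0, -0.03, 0.002]
force: [0.4, -0.2, 0.3]
width: 0.005
gripper_force: 0.0
```

Left: about 3.5 to 4 N just above the stop, so it is soft. Next is the middle strip.

```bash
python3 -m creep '0 -2 -30 0 0;0 -2 -31 0 0;0 -2 -30 0 0;0 0 0 -5 0;0 0 0 -5 0;0 0 0 -4 0;0 0 0 -3 0;0 0 0 -2 0;0 0 0 -1 0;0 0 0 0 0;0 0 0 0 0'
```

```text
time_s: 8.3
position: [0.5427, 0.0768, 0.083]
eef_rot: [-0.0, 1.0, -0.03, 0.0]
force: [-1.3, 0.8, 3.8]
width: 0.005
gripper_force: 1.7
```

```bash
for i in 1 2 3 4 5 ; do python3 -m creep '0 0 0 -1 0;0 0 0 0 0' | egrep 'pos|force: \['; done
```

```text
position: [0.5427, 0.0764, 0.0819]
force: [-1.4, 2.1, 4.6]
position: [0.5426, 0.0764, 0.0809]
force: [-2.3, 2.2, 5.9]
position: [0.5424, 0.0764, 0.08]
force: [-3.9, 3.0, 7.6]
position: [0.5422, 0.0764, 0.0791]
force: [-3.8, 2.2, 8.1]
position: [0.5422, 0.0764, 0.0782]
force: [-3.4, 2.1, 8.3]
```

```bash
for i in 1 2 3 4; do python3 -m creep '0 0 0 -0.7 0;0 0 0 0 0' | egrep 'pos|force: \['; done
```

```text
position: [0.5421, 0.0764, 0.0776]
force: [-4.2, 2.7, 9.9]
position: [0.542, 0.0764, 0.077]
force: [-4.8, 3.1, 10.0]
position: [0.5419, 0.0765, 0.0763]
force: [-3.5, 1.5, 10.3]
position: [0.5419, 0.0764, 0.0759]
force: [-4.5, 2.9, 11.6]
```

```bash
python3 -m creep '0 0 0 -0.6 0;0 0 0 0 0' | egrep 'pos|force: \['; python3 -m creep '0 0 0 -0.3 0;0 0 0 0 0' | egrep 'pos|force: \['
```

```text
position: [0.5419, 0.0765, 0.0758]
force: [-5.6, 2.4, 14.6]
position: [0.5418, 0.0764, 0.0757]
force: [-5.6, 2.1, 15.9]
```

On the stop: z = 0.0757 m and the force climbs steeply. Hold, release, then the right strip.

```bash
python3 -m creep '0 0 0 0 0;0 0 0 0 0;0 0 0 0 0;0 0 0 0 0;0 0 0 0 0' | egrep 'force: \[';  python3 -m creep '0 0 0 2 0;0 0 0 2 0;0 0 0 2 0;0 0 0 2 0;0 0 0 2 0;0 0 0 4 0;0 0 0 8 0;0 0 0 6 0;0 0 0 0 0'; python3 -m creep '0 -1 -30 0 0;0 -1 -30 0 0;0 -1 -30 0 0;0 0 0 -5 0;0 0 0 -5 0;0 0 0 -5 0;0 0 0 -3 0;0 0 0 0 0;0 0 0 0 0'
```

```text
force: [-5.9, 2.4, 17.0]
time_s: 11.9
position: [0.5434, 0.0756, 0.1029]
eef_rot: [0.0, 1.0, -0.03, 0.001]
force: [0.2, 0.5, 0.1]
width: 0.005
gripper_force: 0.0
time_s: 12.8
position: [0.5395, -0.0127, 0.0839]
eef_rot: [-0.0, 1.0, -0.029, -0.0]
force: [-0.4, 1.5, 1.2]
width: 0.006
gripper_force: 0.7
```

```bash
for i in 1 2 3 4 5 ; do python3 -m creep '0 0 0 -1 0;0 0 0 0 0' | egrep 'pos|force: \['; done;  python3 -m creep '0 0 0 -0.7 0;0 0 0 0 0' | egrep 'pos|force: \['; python3 -m creep '0 0 0 -0.7 0;0 0 0 0 0' | egrep 'pos|force: \['
```

```text
position: [0.5399, -0.0134, 0.0831]
force: [-0.4, 1.1, 1.8]
position: [0.5397, -0.0136, 0.0821]
force: [-1.8, 1.8, 2.4]
position: [0.5395, -0.0136, 0.081]
force: [-1.6, 1.1, 3.5]
position: [0.5394, -0.0137, 0.0799]
force: [-2.1, 2.0, 4.9]
position: [0.5393, -0.0137, 0.0789]
force: [-2.2, 2.6, 4.5]
position: [0.5392, -0.0138, 0.0782]
force: [-2.9, 2.1, 5.7]
position: [0.5391, -0.0137, 0.0776]
force: [-3.1, 3.4, 5.6]
```

```bash
for i in 1 2 3 4; do python3 -m creep '0 0 0 -0.7 0;0 0 0 0 0' | egrep 'pos|force: \['; done
```

```text
position: [0.539, -0.0137, 0.0769]
force: [-2.2, 2.5, 6.6]
position: [0.5389, -0.0137, 0.0763]
force: [-3.5, 3.6, 7.5]
position: [0.5389, -0.0137, 0.0759]
force: [-3.4, 3.5, 9.4]
position: [0.5389, -0.0137, 0.0758]
force: [-4.4, 1.8, 13.0]
```

The right strip is on its stop at about 7.5 N before the climb; left is about 4 N and middle about 11 N. The left strip is therefore the softest. I hold, release, and go over to the ring for a close look.

```bash
python3 -m creep '0 0 0 0 0;0 0 0 0 0;0 0 0 0 0;0 0 0 0 0;0 0 0 0 0' | egrep 'force: \[';  python3 -m creep '0 0 0 2 0;0 0 0 2 0;0 0 0 2 0;0 0 0 2 0;0 0 0 2 0;0 0 0 10 0;0 0 0 35 0;0 0 0 50 0;0 0 0 49 0;0 -20 -40 0 0.1;0 -20 -40 0 0.1;0.75 -20 -40 0 0.1'; python3 -m creep '0.75 -20 -40 0 0.1;0.75 -20 -40 0 0.05;0.75 -15 -49 0 0;0.75 0 0 0 0;0.75 0 0 0 0;0.75 0 0 0 0'
python3 - <<'E'
from h import *
g=cam("wrist"); save(g,"w2.png")
print(proj(g,(.4708,-.2664,.042)))
E
```

```text
force: [-5.3, 2.8, 12.6]
time_s: 16.7
position: [0.4789, -0.1361, 0.2296]
eef_rot: [0.001, 0.993, 0.122, 0.001]
force: [0.1, -1.5, -0.4]
width: 0.049
gripper_force: 0.0
time_s: 17.3
position: [0.4254, -0.2609, 0.2289]
eef_rot: [-0.0, 0.981, 0.194, 0.0]
force: [0.2, 0.2, 0.1]
width: 0.557
gripper_force: 0.0
[339.87697979 173.20930609]
```

View pics/w2.png

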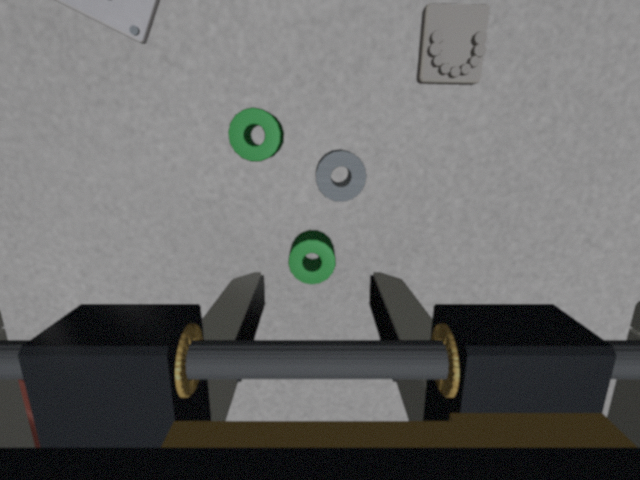

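The wrist view shows the steel ring at (341,174), between green rings at (255,134) and (312,258), with the cast at (452,43). That matches the prediction of (340,173). The way down is clear.

```bash
python3 - <<'E'
from h import *
g=cam("wrist"); f=cv2.GaussianBlur(cv2.cvtColor(g["frame"],cv2.COLOR_RGB2GRAY),(3,3),0)[140:210,305:378]
c=cv2.resize(f,None,fx=4,fy=4,interpolation=cv2.INTER_CUBIC)
h=cv2.HoughCircles(c,cv2.HOUGH_GRADIENT,1,200,param1=60,param2=12,minRadius=85,maxRadius=115)
x,y,r=h[0][0]; u,v=305+x/4,140+y/4; print(u,v,r/4)
p=on(g,u,v,.042); print(p,"radius mm",np.linalg.norm(on(g,u+r/4,v,.042)-p)*1e3, "move", (p-observe()["position"])*1e3)
E
```

```text
339.875 173.375 23.975
[ 0.47095921 -0.2658889   0.042     ] radius mm 22.225711642282302 move [  45.22111573   -5.64860274 -186.84195599]
```

```bash
python3 -m creep '0.75 22 -3 0 0;0.75 23 -2 0 0;0.75 0 0 -40 0;0.75 0 0 -40 0;0.75 0 0 -40 0;0.75 0 0 -30 0;0.75 0 0 -20 0;0.75 0 0 -10 0;0.75 0 0 0 0;0.75 0 0 0 0'
```

```text
time_s: 18.4
position: [0.471, -0.2666, 0.0495]
eef_rot: [0.0, 0.981, 0.194, 0.001]
force: [0.0, 0.3, 0.2]
width: 0.751
gripper_force: 0.0
```

```bash
python3 -m creep '0.75 0 0 -10 0;0.75 0 0 -10 0;0.75 0 0 0 0;0 0 0 0 0;0 0 0 0 0;0 0 0 0 0;0 0 0 0 0;0 0 0 0 0' 25; python3 -m creep '0 0 0 0 0;0 0 0 5 0;0 0 0 10 0;0 0 0 30 0;0 0 0 40 0;0 0 0 40 0;0 0 0 25 0;0 0 0 0 0;0 0 0 0 0'
```

```text
time_s: 19.2
position: [0.4701, -0.2668, 0.029]
eef_rot: [0.0, 0.981, 0.194, 0.0]
force: [-0.6, 0.2, 0.6]
width: 0.519
gripper_force: 25.0
time_s: 20.1
position: [0.469, -0.2664, 0.1782]
eef_rot: [-0.0, 0.981, 0.194, -0.001]
force: [0.4, -0.6, -5.8]
width: 0.518
gripper_force: 25.0
```

Held: opening 48 mm, load 5.8 N. I carry it to a viewpoint near the left button with the same camera geometry used for the ring, so calibration bias cancels.

```bash
python3 -m creep '0 3 20 17 0;0 3 40 17 0;0 3 40 18 0;0 3 40 0 0;0 3 40 0 0;0 3 40 0 0;0 4 40 0 0;0 4 40 0 0;0 4 40 0 0;0 3 40 0 0;0 2 37 0 0;0 0 20 0 0'; python3 -m creep '0 0 0 0 0;0 0 0 0 0;0 0 0 0 0'
python3 - <<'E'
from h import *
g=cam("wrist"); print(observe()["position"],proj(g,(.5495,.166,.071)))
u,v=proj(g,(.5495,.166,.065)).astype(int)
cv2.imwrite("pics/w3.png",cv2.resize(g["frame"][v-40:v+40,u-53:u+53],(795,600),interpolation=cv2.INTER_CUBIC)[:,:,::-1]); print(u-53,v-40)
E
```

```text
time_s: 21.3
position: [0.5028, 0.1744, 0.2278]
eef_rot: [-0.001, 0.981, 0.196, -0.003]
force: [-0.1, 0.7, -4.5]
width: 0.522
gripper_force: 25.0
time_s: 21.6
position: [0.5044, 0.1679, 0.2292]
eef_rot: [0.001, 0.981, 0.193, -0.002]
force: [-0.5, -1.1, -4.0]
width: 0.518
gripper_force: 25.0
[0.50467995 0.16800124 0.22960142] [337.4931929  174.39109556]
284 133
```

View pics/w3.png

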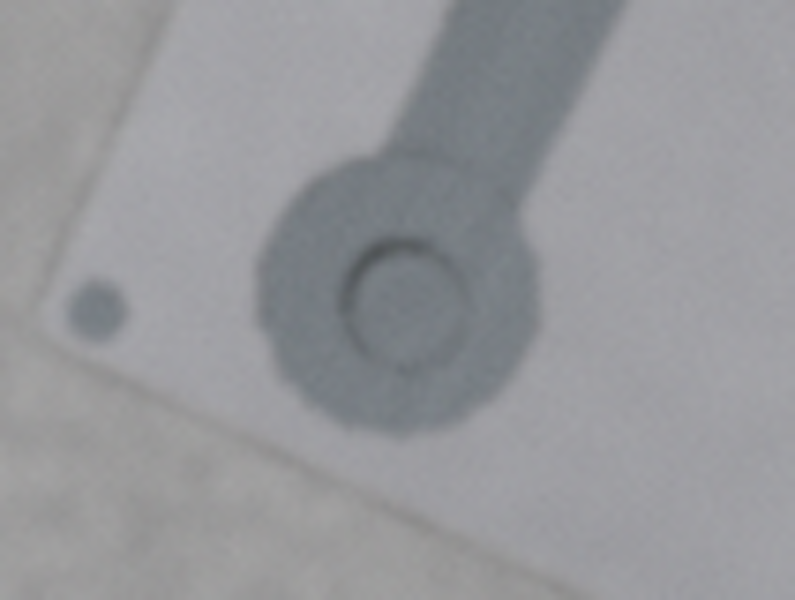

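The crop shows the seat disc centred at crop (399,293), i.e. pixel (337.2,172.1), and the button top at crop (410,306), i.e. pixel (338.7,173.8).

```bash
python3 - <<'E'
from h import *
g=cam("wrist"); o=observe(); P=np.array(o["position"]); print(P,o["joint_velocities"])
a=on(g,338.7,173.8,.071); b=on(g,337.2,172.1,.055); print("button",a,"seat",b)
off=np.array([.4710-.4701,-.2659+.2668]); t=np.array([np.cos(.39),np.sin(.39)]); ring=t*(off@t)
print("ring-TCP",ring,"move mm",((a[:2]+b[:2])/2-ring-P[:2])*1e3)
# held ring in view
cv2.imwrite("pics/w4.png",g["frame"][200:470,180:460,::-1])
E
```

```text
[0.50486509 0.1682286  0.22998131] [-0.00088058 -0.0092165  -0.00769631 -0.00940735 -0.00241778 -0.00084216
  0.00014677]
button [0.55074991 0.16533154 0.071     ] seat [0.5504716  0.16562319 0.055     ]
ring-TCP [0.00108639 0.00044656] move mm [44.65928127 -3.19780227]
```

View pics/w4.png

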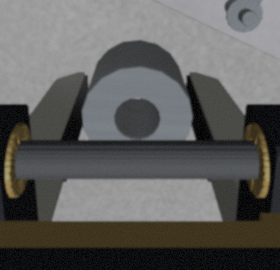

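The held ring's bore is at crop (137,119), i.e. pixel (317,319), square between the fingers. I'll check its offset with the same calibration and move to hover above the button.

```bash
python3 - <<'E'
from h import *
g=cam("wrist"); P=np.array(observe()["position"]); print((on(g,317,319,P[2]+.013)-P)*1e3)
E
python3 -m creep '0 15 -1 0 0;0 15 -1 0 0;0 15 -1 0 0;0 0 0 -30 0;0 0 0 -30 0;0 0 0 -25 0;0 0 0 -20 0;0 0 0 -10 0;0 0 0 0 0;0 0 0 0 0;0 0 0 0 0'
python3 - <<'E'
from h import *
g=cam("side"); o=observe(); P=o["position"]; print(P,o["force"])
print(proj(g,P-np.array([0,0,.029])),proj(g,(.5506,.1654,.071)),proj(g,(.5606,.1654,.071)),proj(g,(.5506,.1754,.071)))
cv2.imwrite("pics/side3.png",cv2.resize(g["frame"][245:320,245:345],(800,600),interpolation=cv2.INTER_CUBIC)[:,:,::-1])
E
```

```text
[-1.29509938 -1.95343271 13.        ]
time_s: 22.85
position: [0.5511, 0.1675, 0.1172]
eef_rot: [-0.0, 0.981, 0.194, 0.002]
force: [0.2, -0.6, -6.0]
width: 0.515
gripper_force: 25.0
[0.55094143 0.16750285 0.11712249] [ 0.24977282  0.44185292 -4.79437832]
[292.06255414 279.21908721] [292.97532409 285.62367923] [287.39254391 285.0174101 ] [291.77276934 289.58966939]
```

View pics/side3.png

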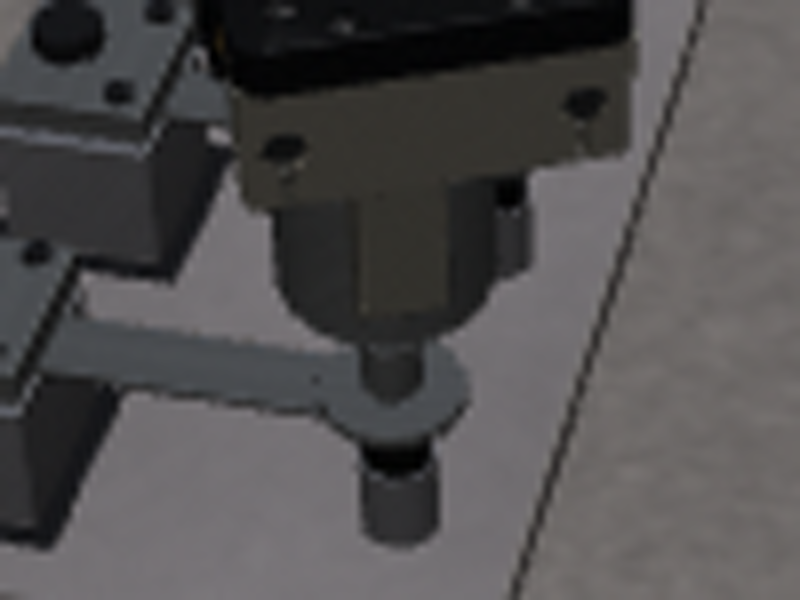

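The side crop shows the ring (centre column about 384) right above the button (centre column about 392). After the lean of the verticals, that leaves under 1 mm. I shift -0.5 mm in x and -1.5 mm in y, then lower gently and watch the force.

```bash
python3 -m creep '0 -0.5 -1.5 0 0;0 0 0 -5 0;0 0 0 -5 0;0 0 0 -3 0;0 0 0 0 0;0 0 0 0 0;0 0 0 0 0' ;  for i in 1 2 3 4; do python3 -m creep '0 0 0 -1 0;0 0 0 -1 0;0 0 0 0 0' | egrep 'pos|force: \['; done
```

```text
time_s: 23.6
position: [0.5496, 0.1658, 0.1028]
eef_rot: [-0.0, 0.981, 0.194, 0.0]
force: [-0.1, 0.1, -4.5]
width: 0.515
gripper_force: 25.0
position: [0.5494, 0.1657, 0.1006]
force: [0.2, -0.5, -4.8]
position: [0.5496, 0.1658, 0.0986]
force: [1.2, 1.0, -5.7]
position: [0.5496, 0.1658, 0.0966]
force: [-0.4, 0.7, -5.3]
position: [0.5495, 0.1658, 0.0946]
force: [0.6, 0.9, -4.6]
```

No contact at 5 mm below button-top level, so the button is entering the bore.

```bash
for i in 1 2 3 4 5 6 7; do python3 -m creep '0 0 0 -1 0;0 0 0 -1 0;0 0 0 0 0' | egrep 'pos|force: \['; done
```

```text
position: [0.5495, 0.1658, 0.0926]
force: [-0.2, -0.2, -4.3]
position: [0.5495, 0.1658, 0.0906]
force: [0.5, 0.9, -5.1]
position: [0.5495, 0.1658, 0.0886]
force: [1.3, 1.4, -5.5]
position: [0.5495, 0.1657, 0.0866]
force: [1.0, 2.0, -5.1]
position: [0.5495, 0.1658, 0.0846]
force: [1.3, 1.7, -4.4]
position: [0.5495, 0.1657, 0.0827]
force: [1.0, 1.2, -3.9]
position: [0.5495, 0.1657, 0.0807]
force: [-0.4, 1.1, -3.3]
```

Seated: from z = 0.084 m the strip starts to take the load. I lower it to just above the stop, then open a little.

```bash
for i in 1 2 3; do python3 -m creep '0 0 0 -1 0;0 0 0 -1 0;0 0 0 0 0' | egrep 'pos|force: \['; done; python3 -m creep '0.54 0 0 0 0;0.56 0 0 0 0;0.6 0 0 0 0;0.65 0 0 0 0;0.68 0 0 0 0;0.68 0 0 0 0;0.68 0 0 0 0;0.68 0 0 0 0'
```

```text
position: [0.5495, 0.1657, 0.0787]
force: [-0.1, 0.6, -2.6]
position: [0.5495, 0.1657, 0.0767]
force: [-1.1, -0.3, -0.7]
position: [0.5495, 0.1657, 0.0758]
force: [-1.9, -0.9, 5.2]
time_s: 28.6
position: [0.5495, 0.1657, 0.0747]
eef_rot: [-0.0, 0.981, 0.194, -0.0]
force: [-0.3, 0.1, -0.4]
width: 0.678
gripper_force: 0.0
```

Released, with no force left. I go straight up, back off, and check.

```bash
python3 -m creep '0.68 0 0 5 0;0.68 0 0 10 0;0.68 0 0 20 0;0.68 0 0 40 0;0.68 0 0 40 0;0.68 0 0 40 0;0.68 -20 -20 0 0;0.68 -30 -40 0 0;0.68 -10 -40 0 0;0.68 0 0 0 0;0.68 0 0 0 0;0.68 0 0 0 0'
python3 - <<'E'
from h import *
g=cam("side")
cv2.imwrite("pics/end.png",cv2.resize(g["frame"][205:340,215:350],(600,600),interpolation=cv2.INTER_CUBIC)[:,:,::-1])
E
```

```text
time_s: 29.8
position: [0.49, 0.067, 0.2304]
eef_rot: [-0.001, 0.981, 0.194, 0.001]
force: [0.8, 0.2, 1.1]
width: 0.678
gripper_force: 0.0
```

```bash
python3 - <<'E'
from h import *
# top-rim check by numbers: dark bore/outer rim of ring from side view; expected pixel boxes for ring seated on depressed vs rest strip
g=cam("side"); 
a=np.linspace(0,2*np.pi,90)
for n,zb in(("on stop",.0455),("at rest",.055)):
    q=np.array([proj(g,(.5495+.024*np.cos(t),.1657+.024*np.sin(t),zb+.042)) for t in a]); print(n,"top rim v min",q[:,1].min(),"u",q[:,0].min(),q[:,0].max())
    q=np.array([proj(g,(.5495+.024*np.cos(t),.1657+.024*np.sin(t),zb)) for t in a]); print("  bottom rim v max",q[:,1].max())
E
```

```text
on stop top rim v min 269.5955582844453 u 279.1931885142794 307.02317097519943
  bottom rim v max 306.0226798767867
at rest top rim v min 265.5437877751931 u 278.8278641917595 306.87196118496195
  bottom rim v max 302.18474474472714
```

View pics/end.png

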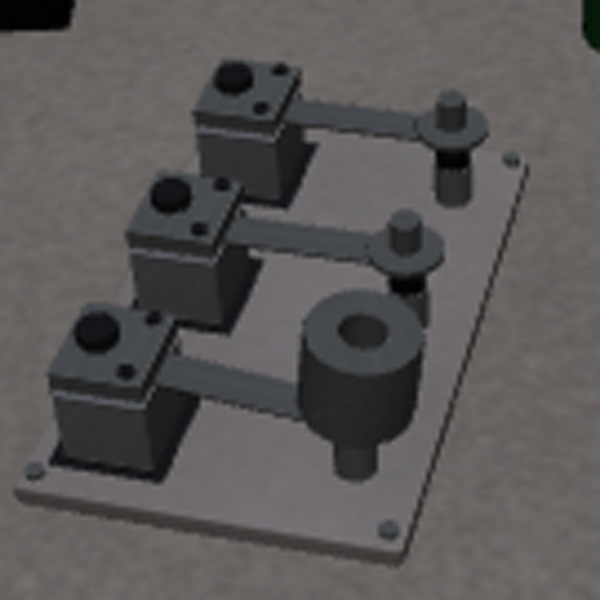

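The picture shows the ring seated over the left button: top rim at v of about 270 and bottom at about 305, against 269.6 and 306.0 expected on the stop. The left strip is bent down and the other two are at rest. I hand in.

```bash
python3 -c "
from bench import close_job; print(close_job())"
```

```text
the job is handed in; nothing more can be done
None
```

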